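# Fit new filter inserts in the gas purifier

### The arm

A 7-joint arm with a two-finger parallel gripper is mounted at the origin on the work surface. World frame = base frame: x ahead of the robot, y to its left, z up, the work surface at z = 0. Lengths are in m, angles in rad, forces in N, time in s.
With the tool pointing down it reaches from about 0.425 to 0.825 m from the base axis. Payload 3.6 kg.
Tool frame: the origin (TCP) lies where the fingers leave the gripper's body, on its centre line; the fingertips stand 73 mm ahead of it and the grasp point (between the pads) lies 54 mm ahead of it; z points along the fingers, y is the line along which they close (so a half turn about z gives the same grasp; the last joint's range is limited). The gripper opens to 85 mm and grips with 20 to 120 N. Pads are 22 mm wide; open, the fingers measure 114 mm over their backs; the gripper's body (76 mm by 85 mm) begins 54 mm behind the grasp point. The pads swing forward as they close: fully open they stand 13 mm farther back than shut.
Start: joints at [-1.347, 0.615, -0.013, 1.423, 0.008, 1.103, -0.04], TCP at [0.161, 0.63, 0.304] pointing down, gripper open.
Joint ranges: [-3.12, 3.12], [-0.3, 2.06], [-1.34, 1.32], [0.26, 2.42], [-1.36, 4.5], [0.01, 1.98], [-2.84, 2.84]. Speed limits (rad/s): [2.79, 2.79, 3.14, 3.14, 3.14, 3.14, 3.14].

### API

Orientations are given as a unit quaternion [x, y, z, w].
In Python, from station import arm, snapshot, camera_info, ticket gives the robot as it stands. Calls block until the motion is done:
- arm.movep(position, orientation): joint-space move of the TCP to a pose.
- arm.line_to(position, velocity=0.15, ori=None): straight line of the TCP; ori=None keeps the orientation; velocity is the mean speed in m/s.
- arm.move_j(angles): joint-space move.
- arm.move_gripper(opening, effort=None): opening from 0.0 (shut) to 1.0 (fully open); effort is the grip in N (None keeps the last); returns when the fingers have stopped.
- arm.pause(seconds).
- arm.ik(position, orientation): joint angles nearest the present ones, or None.
- snapshot(name): name is "scene" or "side" or "wrist"; returns the picture (400x640x3 uint8, blue, green, red); there is no depth.
- camera_info(name): a dict with "fx", "fy", "cx", "cy" (pixels), "R" (3x3) and "t" (3): a world point X has camera coordinates R X + t; the wrist camera has in their place "T_tool_cam" (4x4, takes a point from camera to tool coordinates, whose origin is the TCP and whose axes are the flange's). Camera axes: x right, y down, z forward; pixel columns grow to the right and rows downward; lengths in m; the calibration is good to about 2 mm. The wrist camera is an equidistant fisheye: a pixel r from the principal point sees the ray r / f radians off the axis. A picture is of the moment at which its call begins: read the wrist's pose just before it. camera_info takes no time and is no camera call.
A pose or a line that the arm cannot do raises arm.MotionError and nothing moves.
- ticket.finish_job(): hands the job in; it is judged then, once.
Readings, each from a call of its own:
- arm.read_time(): time.
- arm.read_joint_positions(): joint angles.
- arm.read_dq(): joint speeds.
- arm.read_effort(): joint torques, N m.
- arm.read_tool_pos(): TCP position.
- arm.read_eef_rot(): TCP orientation.
- arm.read_ft_force(): force on the tool from outside, world axes, zero at the start.
- arm.read_wrist_torque(): the same for the moment, N m.
- arm.read_opening(): opening from 0.0 (shut) to 1.0 (fully open).
- arm.read_finger_force(): force on a finger pad.
Only numpy, scipy, OpenCV 4.12 (cv2) and the standard library are available. Lean on these libraries where they do the work, as an engineer would, in place of code of your own. Each camera call takes 0.05 s, during which the arm holds its last target. There are 200 camera calls.

### The job

Wind the purifier's tray all the way out with its hand crank, then put every new blue filter insert from the black mat into a recess of the tray and snap each one fully home by pressing straight down with the orange pusher, never with the fingers. Then stand the pusher back upright on its yellow disc and wind the tray all the way in again. Leave the old grey insert and the other things on the bench alone.

Things in the scene. Friction and masses are not known exactly. Their poses are not given: they have to be found in the camera images.
- purifier: low white bench-top gas purifier, fixed: base 250 x 275 mm and 18 mm high, hood (x -125..125, y -50..110 mm in its own frame, top at 105 mm) open at its -y end, from which an aluminium tray with three recesses slides out. Origin: on the bench under the wound-in tray's centre; the tray comes out along its -y
- crank (a joint): hand crank on top of the hood, vertical axis, rad. 0 = tray fully wound in (stop), 12.57 (two full turns) = tray fully wound out 120 mm (stop); grows anticlockwise seen from above. Stays where it is left; at 0 the arm points along the purifier's +y; turning it takes about 3 N at the knob. It moves the tray 60 mm a turn; the tray is not to be pushed or pulled directly
- tray: sliding aluminium tray of the purifier, 205 x 80 mm, 34 mm thick, top face 54 mm above the bench, with the three recesses. Origin: centre of its underside
- crank_axis (a point): point on the crank's vertical axis, on the hood's top (105 mm above the bench)
- crank_grip (a point): middle of the upright part of the crank's red knob to be gripped: 22 mm diameter, 45 mm high (from 123.5 to 168.5 mm above the bench), spins freely on its pin, 50 mm from the crank axis; this point is 151 mm above the bench
- recess0 (a point): round blind recess in the aluminium tray, 38.5 mm diameter, 28 mm deep, rim chamfered; this point is the centre of its flat floor (the tray's top face is 28 mm higher). The three recesses lie in a row 66 mm apart along the purifier's x; any insert fits any recess; under the hood until the tray is wound out
- recess1 (a point): as recess0. Three brass spring catches stand out of each recess's wall 14 mm above the floor. An insert let go in a recess comes to rest on them, underside about 15 mm above the floor, guided by the bore, its top 22 mm proud of the tray, sometimes up to 15 degrees askew (pressing levels it)
- recess2 (a point): as recess0. Pressing a resting insert straight down with some 6 to 15 N snaps it past the catches onto the floor: then its top is 7 mm proud of the tray and the catches hold it by its groove
- insert0: new filter insert: blue plastic round plug, 36 mm diameter, 35 mm high, 40 g, white disc on its top; around it a groove (31 mm diameter) from 10 to 19 mm above its underside, below that a lip, and a foot 31 mm in diameter and 3 mm high. Origin: centre of its underside, z up. Stands upright on the black mat. Two or three of the four inserts are present
- insert1: as insert0
- insert2: as insert0
- insert3: as insert0
- pusher: hand pusher like a stamp, 0.2 to 0.33 kg, standing upright: black rubber foot 40 mm diameter and 12 mm high, upright orange handle, 24 mm square, up to 85 mm. Origin: centre of the flat underside, z up, x and y square to the handle's faces
- park_top (a point): centre of the top face (3 mm above the bench) of the fixed flat yellow parking disc, 84 mm diameter, on which the pusher stands
- old_insert: bystander: used grey insert with black top, same shape as the blue ones; not to be fitted
- beaker: bystander: glass beaker, 68 mm diameter, 85 mm high, origin under its centre
- reagent: bystander: amber bottle, 64 mm diameter, 140 mm high, origin under its centre
- jar: bystander: jar, 56 mm diameter, 70 mm high, origin under its centre
- septa_box: bystander: cardboard box 90 x 60 x 35 mm, origin under its centre
- screwdriver: bystander: screwdriver lying near the robot
- wrench: bystander: wrench lying near the robot
There are look-alikes about, which are no part of the job. Several things look just like the pusher: the one meant starts farthest from the robot's base. Leave any red look-alike of the insert1 alone.

How it is judged:
By the outcome, as a careful person would: the job done as asked, in the order asked, and still so for the second after the job is handed in, with the robot touching nothing.
Of insert0, insert1, insert2, insert3 only 2 to 3 are there at a start; the rules pass over those that are not, and their reading is None.
At some moment in a run one of insert0, insert1, insert2, insert3, pusher may be knocked a few centimetres aside while the robot is not near it.
It also fails if it takes over 210 s, if anything falls off the work surface, if the arm or the gripper's body presses on something with over 40 N, if the wrist force passes 120 N, or if a joint passes its speed limit or range.

## Working session

There is one attempt and no reset: what is moved stays moved. The work goes in short steps, each a Python script; the robot and the scene stay as the last script left them, time stands still between calls to the robot, and variables do not carry over. Pictures are saved under pics/ and viewed, at most 14 in all, crops included, and the job is handed in when it is done.

```bash
ls; mkdir -p pics
python3 - <<'E'
from station import arm,snapshot,camera_info
import cv2
for n in("scene","side","wrist"):
    cv2.imwrite(f"pics/{n}0.png",snapshot(n)); 
    c=camera_info(n); print(n,{k:(v if not hasattr(v,'tolist') else v.tolist()) for k,v in c.items()})
print(arm.read_tool_pos(),arm.read_eef_rot(),arm.read_time())
E
```

```text
pics
scene {'fx': 388.50809398253955, 'fy': 388.50809398253955, 'cx': 325.80514700325267, 'cy': 196.20648974905419, 'R': [[0.06712122283313005, 0.9977148635143598, 0.007732565415667927], [0.7721613426434873, -0.047035899664884154, -0.633683268731092], [-0.6318715078023317, 0.0485043839795667, -0.7735539556891751]], 't': [0.01379364387861123, -0.34007640020710234, 1.3895683870587732]}
side {'fx': 392.3202471742558, 'fy': 392.3202471742558, 'cx': 328.04945245006144, 'cy': 201.1301649834542, 'R': [[0.9256124003321279, -0.377941259677519, -0.020052146637378466], [-0.23643584939983195, -0.5360562470602771, -0.8103960692810837], [0.29553303278986737, 0.7548536972294838, -0.5855391723095918]], 't': [-0.4881748893190555, 0.18382324777810366, 0.8614183662145128]}
wrist {'fx': 309.70691628693146, 'fy': 309.70691628693146, 'cx': 318.61571331253634, 'cy': 199.10783011692877, 'T_tool_cam': [[0.0008144980874826933, -0.9560195330584625, -0.2933018735084068, 0.07596533716236001], [0.9999996680757529, 0.0007725152744441781, 0.0002589759290240088, -0.0008908913145976305], [-2.1005869430602535e-05, -0.29330198708980254, 0.9560198449446138, -0.0692796248392974], [0.0, 0.0, 0.0, 1.0]]}
[0.16118689 0.6292382  0.3029894 ] [ 1.25051286e-01  9.92149769e-01 -9.94913846e-04 -1.46159592e-04] 0.15
```

View pics/scene0.png

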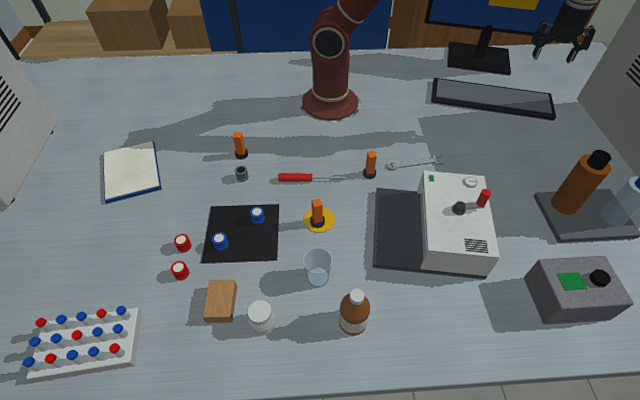

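View pics/side0.png

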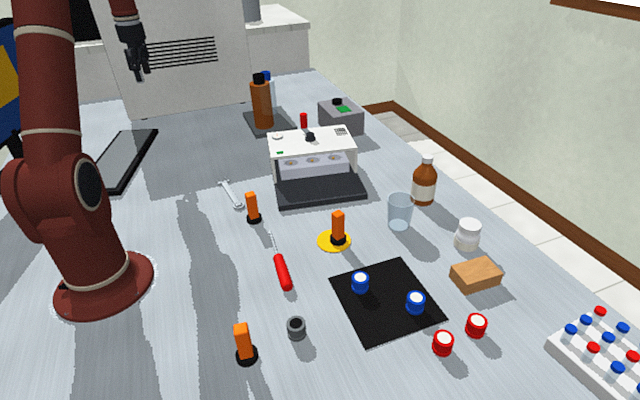

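```bash
cat > h.py <<'E'
from station import arm,snapshot,camera_info
import numpy as np,cv2
from scipy.optimize import least_squares
from scipy.spatial.transform import Rotation as Ro
def pose():
    return np.array(arm.read_tool_pos()),Ro.from_quat(arm.read_eef_rot())
def ray(cam,uv,P=None):
    c=camera_info(cam);x=(uv[0]-c["cx"])/c["fx"];y=(uv[1]-c["cy"])/c["fy"]
    if cam!="wrist":
        R=np.array(c["R"]);t=np.array(c["t"]);o=-R.T@t;d=R.T@np.array([x,y,1])
    else:
        r=np.hypot(x,y);s=np.sinc(r/np.pi);T=np.array(c["T_tool_cam"])
        d=P[1].apply(T[:3,:3]@np.array([x*s,y*s,np.cos(r)]));o=P[0]+P[1].apply(T[:3,3])
    return o,d/np.linalg.norm(d)
def proj(cam,X,P=None):
    c=camera_info(cam);X=np.atleast_2d(X)
    if cam!="wrist":
        q=X@np.array(c["R"]).T+np.array(c["t"]);u=q[:,:2]/q[:,2:]
    else:
        T=np.array(c["T_tool_cam"]);q=(P[1].inv().apply(X-P[0])-T[:3,3])@T[:3,:3]
        r=np.linalg.norm(q[:,:2],axis=1);u=q[:,:2]/r[:,None]*np.arctan2(r,q[:,2])[:,None]
    return u*c["fx"]+[c["cx"],c["cy"]]
def tri(rays):
    A=sum(np.eye(3)-np.outer(d,d) for o,d in rays);b=sum((np.eye(3)-np.outer(d,d))@o for o,d in rays)
    X=np.linalg.solve(A,b);return X,max(np.linalg.norm(np.cross(X-o,d)) for o,d in rays)
def atz(r,z):
    o,d=r;return o+d*(z-o[2])/d[2]
def blobs(img,lo,hi,amin=15):
    m=cv2.inRange(cv2.cvtColor(img,cv2.COLOR_BGR2HSV),lo,hi)
    n,l,s,c=cv2.connectedComponentsWithStats(m)
    return [(c[i].round(1),s[i].tolist()) for i in range(1,n) if s[i][4]>=amin]
def down(th):  # tool down, closing line (tool y) at angle th in the world
    c,s=np.cos(th),np.sin(th);y=np.array([c,s,0]);z=np.array([0,0,-1.]);x=np.cross(y,z)
    return Ro.from_matrix(np.c_[x,y,z]).as_quat()
E
python3 - <<'E'
from h import *
pts={"insA":((220,239),(416,296)),"insB":((257,211),(360,276)),"pushTop":((318,203),(338,214)),"pushN1":((238,136),(241,328)),"pushN2":((371,155),(251,195)),
"knobTop":((484,192),(304,115)),"hub":((459,206),(310,135)),"yellow":((319,220),(334,240)),"baseNL":((378,190),(279,206)),"baseFL":((374,268),(367,196)),"hoodNL":((422,173),(268,141)),"hoodFL":((422,250),(357,150))}
for k,(a,b) in pts.items():
    X,e=tri([ray("scene",a),ray("side",b)]);print(k,X.round(3),round(e,4),round(np.hypot(X[0],X[1]),3))
for n in("scene","side"):
    im=cv2.imread(f"pics/{n}0.png")
    for nm,lo,hi in(("blue",(105,120,60),(130,255,255)),("orange",(5,180,120),(14,255,255)),("yellow",(20,150,120),(32,255,255))): print(n,nm,[(c.tolist(),s[4]) for c,s in blobs(im,lo,hi,25)])
S=cv2.imread("pics/scene0.png");
a=cv2.resize(S[115:265,190:390],(800,600),interpolation=cv2.INTER_CUBIC);cv2.imwrite("pics/crop1.png",a)
E
```

```text
insA [ 0.587 -0.319  0.034] 0.0017 0.668
insB [ 0.507 -0.23   0.038] 0.0012 0.557
pushTop [ 0.526 -0.07   0.082] 0.0002 0.531
pushN1 [ 0.251 -0.292  0.077] 0.0025 0.385
pushN2 [0.358 0.091 0.08 ] 0.0016 0.369
knobTop [0.583 0.317 0.166] 0.0003 0.663
hub [0.584 0.27  0.119] 0.0016 0.643
yellow [ 0.518 -0.066 -0.   ] 0.0021 0.522
baseNL [0.43  0.109 0.011] 0.0025 0.444
baseFL [0.675 0.063 0.004] 0.0034 0.678
hoodNL [0.458 0.215 0.134] 0.0237 0.506
hoodFL [0.687 0.161 0.099] 0.0028 0.706
scene blue [([218.2, 24.5], 1332), ([277.8, 23.4], 3965), ([372.8, 28.0], 1350), ([493.9, 13.9], 2903), ([137.0, 189.4], 243), ([637.7, 182.5], 37), ([257.4, 216.0], 161), ([220.4, 242.1], 186), ([120.7, 309.9], 69), ([80.8, 315.9], 69), ([60.7, 318.9], 73), ([117.5, 328.1], 70), ([97.1, 331.3], 73), ([55.9, 337.8], 77), ([34.3, 341.1], 87), ([93.1, 351.1], 79), ([71.7, 354.4], 84), ([28.3, 361.5], 97)]
scene orange [([239.6, 139.5], 81), ([371.3, 154.4], 41), ([316.5, 203.0], 60)]
scene yellow [([320.5, 220.6], 340)]
side blue [([8.8, 43.0], 440), ([266.0, 74.6], 60), ([9.0, 118.8], 645), ([359.5, 283.5], 289), ([414.6, 303.6], 329), ([585.5, 319.3], 102), ([622.5, 327.0], 109), ([570.6, 328.8], 106), ([608.0, 336.8], 112), ([617.4, 366.8], 140)]
side orange [([254.6, 84.6], 30), ([423.5, 172.7], 213), ([251.8, 206.2], 232), ([337.6, 225.2], 306), ([243.7, 344.4], 389)]
side yellow [([6.9, 78.8], 729), ([331.1, 242.1], 398)]
```

View pics/crop1.png

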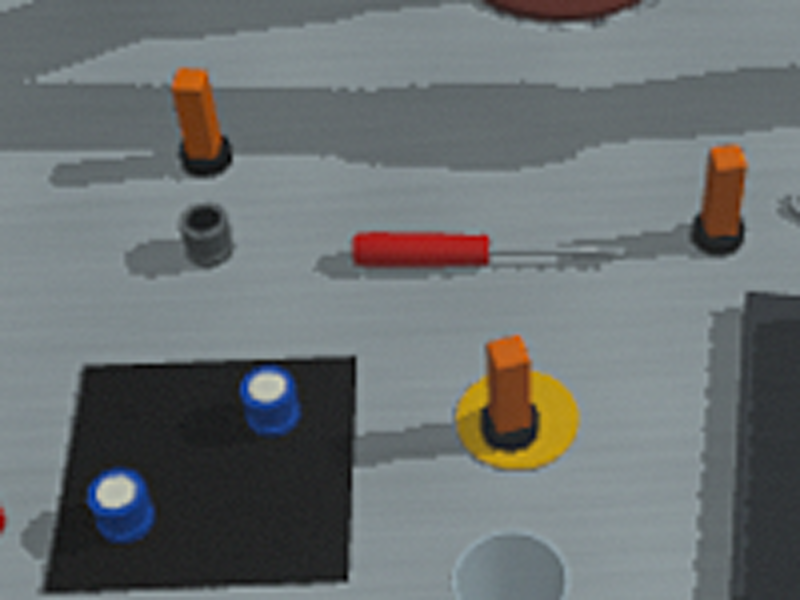

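The meant pusher is the one of three look-alikes at scene pixels (239,145), (371,163) and (318,212) that lies farthest from the base: (318,212), at 0.53 m, standing on the yellow disc. The crop confirms it. Two blue inserts are on the mat, at (220,241) and (257,214). The ringed red ones and the grey one are to be left alone. Next come closer wrist views.

Run:
```python
from h import *
import pickle
D={}
arm.line_to([0.161,0.63,0.40])
for n,p in(("w1",[.58,.25,.42]),("w2",[.58,.13,.42]),("w3",[.55,-.10,.36]),("w4",[.55,-.25,.36])):
    try: arm.movep(p,down(0))
    except arm.MotionError as e: print(n,e);continue
    arm.pause(.2);D[n]=[np.r_[arm.read_tool_pos()],np.r_[arm.read_eef_rot()]];cv2.imwrite(f"pics/{n}.png",snapshot("wrist"));print(n,D[n],arm.read_joint_positions())
pickle.dump(D,open("D.pkl","wb"));print(arm.read_time())
cv2.imwrite("pics/m.png",np.vstack([np.hstack([cv2.resize(cv2.imread(f"pics/{a}.png"),(400,250)) for a in r]) for r in(("w1","w2"),("w3","w4"))]))
```

```text
w1 [array([0.57960795, 0.25103072, 0.41988421]), array([ 7.06459780e-01,  7.07753157e-01, -2.43156034e-06, -2.17825987e-04])] [-0.68513296  0.53445711  0.43770339  1.29447927 -0.22281542  1.36026309
 -0.25364148]
w2 [array([0.57992061, 0.13187471, 0.41963795]), array([ 7.05974308e-01,  7.08237316e-01,  5.62232863e-05, -4.21207120e-04])] [-0.53400058  0.46829749  0.45384358  1.40880055 -0.20662514  1.31196637
 -0.06676081]
w3 [array([ 0.55081566, -0.09794076,  0.36014375]), array([7.05755546e-01, 7.08455278e-01, 4.77613395e-04, 3.66926258e-05])] [-0.17585328  0.4512522   0.48240394  1.61708821 -0.22632555  1.12862448
  0.36573123]
w4 [array([ 0.55076806, -0.24801672,  0.35992234]), array([ 7.05885786e-01,  7.08325415e-01,  4.93514227e-04, -3.46499830e-04])] [ 0.09518814  0.52922953  0.48902377  1.4899529  -0.25952481  1.1872432
  0.62801129]
6.125
```

View pics/m.png

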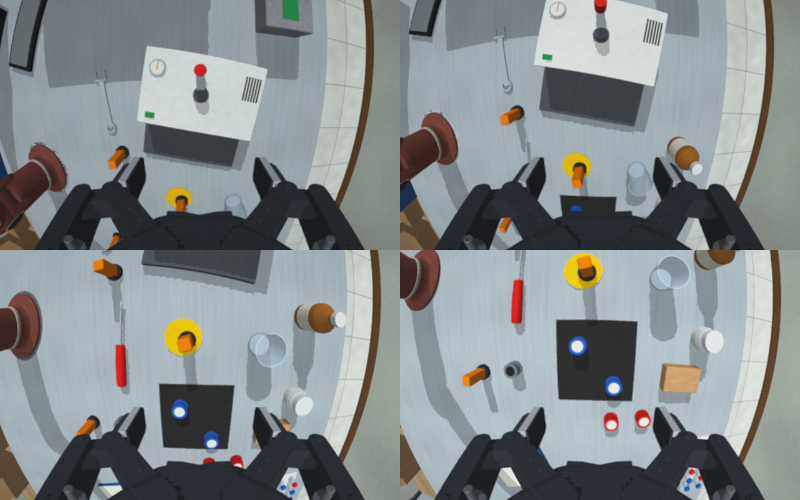

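```bash
cat > fit.py <<'E'
from h import *
import pickle
from scipy.optimize import minimize
D=pickle.load(open("D.pkl","rb"))
V={"scene0":("scene",None),"side0":("side",None),**{k:("wrist",(v[0],Ro.from_quat(v[1]))) for k,v in D.items()}}
a=np.linspace(0,2*np.pi,48,endpoint=False);C=np.c_[np.cos(a),np.sin(a),0*a]
cyl=lambda r,z0,z1:np.r_[C*r+[0,0,z0],C*r+[0,0,z1]]
def mask(v,rng):
    h=cv2.cvtColor(cv2.imread(f"pics/{v}.png"),cv2.COLOR_BGR2HSV)
    m=sum(cv2.inRange(h,lo,hi) for lo,hi in rng);return m
def near(m,c,r,fill=True):
    n,l,s,ce=cv2.connectedComponentsWithStats(m);o=np.zeros_like(m)
    i=min(range(1,n),key=lambda i:np.hypot(*(ce[i]-c))-s[i][4]*.02 if s[i][4]>15 else 1e9)
    if np.hypot(*(ce[i]-c))>r:return None
    cs,_=cv2.findContours((l==i).astype(np.uint8),0,1);cv2.drawContours(o,cs,-1,255,-1);return o
def fit(x0,shape,rng,views,hull=False,r=14,yaw=False):
    """x0=(x,y,z,[yaw]); shape: model points whose hull is the silhouette"""
    ms={}
    f=lambda p:Ro.from_euler("z",p[3] if yaw else 0).apply(shape)+p[:3]
    for v in views:
        cam,P=V[v];m=near(mask(v,rng),proj(cam,f(x0),P).mean(0),r)
        if m is None: print("no blob",v);continue
        if hull:
            cs,_=cv2.findContours(m,0,1);m=m*0;cv2.fillConvexPoly(m,cv2.convexHull(np.vstack(cs)),255)
        ms[v]=cv2.resize(m,None,fx=4,fy=4,interpolation=cv2.INTER_LINEAR)/255.
    def cost(p):
        t=0
        for v,m in ms.items():
            q=(proj(*([V[v][0],f(p)]),V[v][1])+.5)*4-.5
            k=np.zeros(m.shape,np.uint8);cv2.fillConvexPoly(k,cv2.convexHull(np.round(q*16).astype(np.int32)),255,shift=4,lineType=cv2.LINE_AA)
            t+=np.abs(k/255.-m).sum()/m.sum()
        return t/len(ms)
    n=len(x0);S=np.vstack([x0]+[np.r_[x0]+np.eye(n)[i]*(.01 if i<3 else .3) for i in range(n)])
    R=minimize(cost,x0,method="Nelder-Mead",options=dict(initial_simplex=S,xatol=1e-4,fatol=1e-4))
    return R.x.round(4),round(R.fun,3)
BLUE=[((105,120,40),(130,255,255))];OR=[((3,170,60),(15,255,255))];YE=[((18,150,60),(34,255,255))];RED=[((0,150,60),(4,255,255)),((172,150,60),(180,255,255))]
E
python3 - <<'E'
from fit import *
for n,x in(("A",(.587,-.319,0.)),("B",(.507,-.23,0.))):
    for vs in(["w3","w4"],["scene0","side0"],["w3","w4","scene0","side0"]): print(n,fit(x,cyl(.018,0.003,.035),BLUE,vs,hull=True))
B=np.array([[x,y,z] for x in(-.012,.012) for y in(-.012,.012) for z in(.012,.085)])
for vs in(["w3","w4"],["scene0","side0"],["w3","w4","w2","scene0","side0"]): print("push",fit((.526,-.07,0.003,.1),B,OR,vs,yaw=True))
for vs in(["w3","w2"],["w3","w4","w2","scene0","side0"]): print("disc",fit((.522,-.067,0.003),cyl(.042,-.002,0),YE,vs,hull=True,r=25))
for vs in(["w1","w2"],["w1","w2","scene0","side0"]): print("knob",fit((.583,.317,.1235),cyl(.011,0,.045),RED,vs,hull=True))
for v in("w1","w2"):
    m=mask(v,[((0,0,170),(180,40,255))]);n,l,s,c=cv2.connectedComponentsWithStats(m)
    print(v,[(c[i].round().tolist(),s[i].tolist()) for i in range(1,n) if s[i][4]>1500])
im=cv2.imread("pics/w1.png")[55:275,200:450];cv2.imwrite("pics/crop2.png",cv2.resize(im,(680,598),interpolation=cv2.INTER_CUBIC))
E
```

```text
A (array([ 0.5814, -0.3221,  0.0061]), np.float64(0.089))
A (array([ 0.5843, -0.3222,  0.002 ]), np.float64(0.124))
A (array([ 0.5824, -0.3231,  0.0037]), np.float64(0.123))
B (array([ 0.505 , -0.2319,  0.0077]), np.float64(0.088))
B (array([ 0.5067, -0.2321,  0.0024]), np.float64(0.116))
B (array([ 0.5053, -0.2328,  0.0038]), np.float64(0.12))
push (array([ 0.5214, -0.0738, -0.0763,  0.3528]), np.float64(1.087))
push (array([ 0.5243, -0.0726,  0.0007, -0.0571]), np.float64(0.207))
push (array([ 0.5239, -0.0735, -0.0026,  0.0293]), np.float64(0.767))
disc (array([ 0.5134, -0.0689, -0.0012]), np.float64(0.044))Traceback (most recent call last):
  File "<stdin>", line 6, in <module>
  File "fit.py", line 34, in fit
    R=minimize(cost,x0,method="Nelder-Mead",options=dict(initial_simplex=S,xatol=1e-4,fatol=1e-4))
    res = _minimize_neldermead(fun, x0, args, callback, bounds=bounds,
                               **options)
    fxr = func(xr)
    fx = function(np.copy(x), *(wrapper_args + args))
  File "fit.py", line 29, in cost
    q=(proj(*([V[v][0],f(p)]),V[v][1])+.5)*4-.5
       ~~~~^^^^^^^^^^^^^^^^^^^^^^^^^^^
  File "h.py", line 16, in proj
    c=camera_info(cam);X=np.atleast_2d(X)
ValueError: time passes only in moves, steps and waits
```

```bash
sed -i 's/^def pose/import functools\ncamera_info=functools.lru_cache(None)(camera_info)\ndef pose/' h.py
python3 - <<'E'
from fit import *
for vs in(["w3","w2"],["w3","w4","w2"]): print("disc",fit((.522,-.067,0.003),cyl(.042,-.002,0),YE,vs,hull=True,r=25))
for vs in(["w1","w2"],["w1","w2","scene0","side0"]): print("knob",fit((.583,.317,.1235),cyl(.011,0,.045),RED,vs,hull=True))
B=np.array([[x,y,z] for x in(-.012,.012) for y in(-.012,.012) for z in(.012,.085)])
for v in("w3","w4","w2"):
    u=proj("wrist",B+[.524,-.072,.003],V[v][1]);print(v,u.mean(0).round(),[(c.round().tolist(),s[4]) for c,s in blobs(cv2.imread(f"pics/{v}.png"),(3,170,60),(15,255,255),15)])
    h=cv2.cvtColor(cv2.imread(f"pics/{v}.png"),cv2.COLOR_BGR2HSV);x,y=proj("wrist",[.524,-.072,.088],V[v][1])[0].astype(int);print(h[y,x-8:x+9:4].tolist())
im=cv2.imread("pics/w1.png")[55:275,200:450];cv2.imwrite("pics/crop2.png",cv2.resize(im,(680,598),interpolation=cv2.INTER_CUBIC))
E
```

```text
disc (array([ 0.5134, -0.0689, -0.0012]), np.float64(0.044))
disc (array([ 5.135e-01, -6.820e-02,  2.000e-04]), np.float64(0.042))
knob (array([0.5796, 0.3213, 0.1263]), np.float64(0.224))
knob (array([0.5803, 0.3219, 0.1231]), np.float64(0.256))
w3 [298. 147.] [([170.0, 30.0], 671), ([513.0, 105.0], 1084), ([299.0, 145.0], 228), ([140.0, 284.0], 424)]
[[16, 244, 235], [16, 244, 235], [16, 244, 235], [16, 244, 235], [16, 244, 229]]
w4 [298.  25.] [([516.0, 8.0], 276), ([298.0, 34.0], 306), ([121.0, 201.0], 523)]
[[16, 235, 239], [17, 244, 239], [17, 241, 239], [17, 239, 239], [16, 239, 235]]
w2 [285. 283.] [([177.0, 186.0], 476), ([458.0, 250.0], 876), ([285.0, 283.0], 491), ([168.0, 359.0], 259)]
[[7, 82, 184], [15, 244, 226], [15, 244, 226], [15, 244, 227], [12, 174, 132]]
```

View pics/crop2.png

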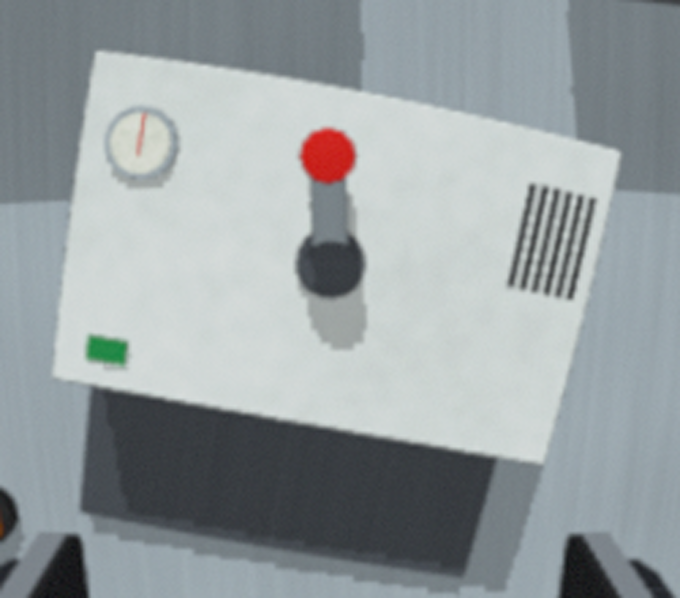

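Run:
```python
from fit import *
P=V["w1"][1]
f=lambda u,z:atz(ray("wrist",(u[0]/2.72-.32+200,u[1]/2.72-.32+55),P),z)
c=np.array([f(u,.105)[:2] for u in((97,51),(620,150),(545,462),(53,378))])
print(c.round(4).tolist(),[round(np.linalg.norm(c[i]-c[(i+1)%4]),4) for i in range(4)])
m=np.array([[-.125,.11],[.125,.11],[.125,-.05],[-.125,-.05]])
g=lambda p:(m@np.array([[np.cos(p[2]),np.sin(p[2])],[-np.sin(p[2]),np.cos(p[2])]])+p[:2]-c).ravel()
r=least_squares(g,[.58,.25,-.18]);print("purifier",r.x.round(4),r.fun.round(4))
R=Ro.from_euler("z",r.x[2]);k=f((328,156),.1685);print("knob",k)
for z in(.115,.12,.125):print("hub",z,f((330,264),z), R.inv().apply(f((330,264),z)-np.r_[r.x[:2],0]))
print("knob local",R.inv().apply(k-np.r_[r.x[:2],0]))
B=np.array([[x,y,z] for x in(-.012,.012) for y in(-.012,.012) for z in(.012,.085)])
OR=[((3,150,50),(18,255,255))]
for vs in(["w3","w2"],["w4","w3","w2"],["w3","w2","scene0","side0"]): print("push",fit((.524,-.072,0.003,-.05),B,OR,vs,yaw=True))
RD=[((0,150,60),(4,255,255)),((172,150,60),(180,255,255))]
```

```text
[[0.4745, 0.3706], [0.717, 0.3269], [0.6898, 0.1715], [0.4455, 0.2148]] [np.float64(0.2464), np.float64(0.1577), np.float64(0.2481), np.float64(0.1585)]
purifier [ 0.5764  0.2414 -0.1775] [-0.0017  0.0012  0.0019  0.0008  0.0008 -0.0014 -0.001  -0.0005]
knob [0.5797914  0.32007849 0.1685    ]
hub 0.115 [0.58113895 0.27088107 0.115     ] [-0.00050978  0.02981705  0.115     ]
hub 0.12 [0.581098   0.27160663 0.12      ] [-0.00067819  0.03052399  0.12      ]
hub 0.125 [0.58105705 0.2723322  0.125     ] [-0.00084659  0.03123094  0.125     ]
knob local [-0.01052211  0.07800373  0.1685    ]
push (array([ 0.5229, -0.0743, -0.0028,  0.1064]), np.float64(0.127))
push (array([ 0.5228, -0.0739, -0.0027,  0.205 ]), np.float64(0.122))
push (array([ 0.5235, -0.0728,  0.0011,  0.0503]), np.float64(0.167))
```

```bash
cat > crank.py <<'E'
from h import *
AX=np.array([.581,.271]);Rr=.050;Z=.206
def crank(a0,a1,step=.26,v=.12,fmax=30,log=None,ax=AX,off=np.zeros(2)):
    """move knob from world angle a0 to a1; returns angle reached"""
    n=int(np.ceil(abs(a1-a0)/step))
    for i,a in enumerate(np.linspace(a0,a1,n+1)[1:]):
        arm.line_to(np.r_[ax+off+Rr*np.array([np.cos(a),np.sin(a)]),Z],velocity=v)
        F=np.r_[arm.read_ft_force()];e=np.array([np.cos(a),np.sin(a)])
        if log is not None: log.append((round(a,2),*(np.r_[arm.read_tool_pos()][:2]).round(4),round(F[:2]@e,1),round(F[:2]@[-e[1],e[0]],1),round(F[2],1)))
        if np.linalg.norm(F)>fmax: print("force",F,a);break
    return a
E
python3 - <<'E'
from crank import *
q=down(0);k=[.580,.321]
arm.movep([*k,.32],q);arm.move_gripper(.6,25)
print(arm.read_ft_force())
arm.line_to([*k,.206],velocity=.12);arm.move_gripper(0,25);arm.pause(.2)
print(arm.read_opening(),arm.read_ft_force(),arm.read_tool_pos(),arm.read_time())
L=[];a0=np.arctan2(.321-AX[1],.580-AX[0]);a=crank(a0,a0+1.57,log=L)
print(a0,a,*L,sep="\n");print(arm.read_time(),arm.read_opening())
E
```

```text
[ 0.46685732 -0.27541425 -0.83105369]
0.25033847623320904 [-0.60653113 -0.25873878  4.35763162] [0.58044359 0.32113412 0.20690143] 10.2833
1.590793660768047
3.1607936607680474
(np.float64(1.82), np.float64(0.5691), np.float64(0.3194), np.float64(-0.0), np.float64(0.3), np.float64(5.7))
(np.float64(2.04), np.float64(0.5586), np.float64(0.3152), np.float64(-0.8), np.float64(1.1), np.float64(6.3))
(np.float64(2.26), np.float64(0.5494), np.float64(0.3087), np.float64(-0.4), np.float64(1.0), np.float64(7.2))
(np.float64(2.49), np.float64(0.5418), np.float64(0.3003), np.float64(-1.6), np.float64(0.2), np.float64(6.8))
(np.float64(2.71), np.float64(0.5363), np.float64(0.2906), np.float64(-1.5), np.float64(1.7), np.float64(7.6))
(np.float64(2.94), np.float64(0.5332), np.float64(0.28), np.float64(-2.4), np.float64(1.2), np.float64(7.1))
(np.float64(3.16), np.float64(0.5323), np.float64(0.2693), np.float64(-2.8), np.float64(1.7), np.float64(7.7))
12.0333 0.25130358381095763
```

Run:
```python
from crank import *
L=[];a=crank(3.1608,13.9,log=L);print(*L[4::5],sep="\n")
L=[];a=crank(a,14.1,step=.03,v=.05,fmax=18,log=L);print(*L,sep="\n")
cv2.imwrite("pics/s2.png",snapshot("side"));cv2.imwrite("pics/c2.png",snapshot("scene"));print(arm.read_time())
```

```text
(np.float64(4.44), np.float64(0.5679), np.float64(0.2233), np.float64(-0.6), np.float64(0.4), np.float64(9.4))
(np.float64(5.72), np.float64(0.6243), np.float64(0.244), np.float64(2.7), np.float64(0.6), np.float64(7.0))
(np.float64(7.0), np.float64(0.6188), np.float64(0.3055), np.float64(3.1), np.float64(-0.2), np.float64(7.2))
(np.float64(8.27), np.float64(0.5598), np.float64(0.3159), np.float64(-1.3), np.float64(0.8), np.float64(10.2))
(np.float64(9.55), np.float64(0.5328), np.float64(0.2639), np.float64(-4.3), np.float64(1.5), np.float64(8.1))
(np.float64(10.83), np.float64(0.573), np.float64(0.222), np.float64(0.2), np.float64(-0.1), np.float64(9.9))
(np.float64(12.11), np.float64(0.627), np.float64(0.2487), np.float64(4.3), np.float64(1.5), np.float64(8.0))
(np.float64(13.39), np.float64(0.6145), np.float64(0.3096), np.float64(2.1), np.float64(-0.3), np.float64(8.6))
(np.float64(13.93), np.float64(0.5916), np.float64(0.3204), np.float64(0.4), np.float64(-2.4), np.float64(8.1))
(np.float64(13.96), np.float64(0.5913), np.float64(0.3204), np.float64(0.8), np.float64(-4.6), np.float64(6.6))
(np.float64(13.99), np.float64(0.591), np.float64(0.3204), np.float64(1.0), np.float64(-7.4), np.float64(4.7))
(np.float64(14.01), np.float64(0.5907), np.float64(0.3204), np.float64(3.2), np.float64(-8.7), np.float64(2.7))
(np.float64(14.04), np.float64(0.5904), np.float64(0.3204), np.float64(2.9), np.float64(-11.5), np.float64(1.9))
(np.float64(14.07), np.float64(0.5901), np.float64(0.3204), np.float64(2.5), np.float64(-14.9), np.float64(-0.2))
(np.float64(14.1), np.float64(0.5898), np.float64(0.3203), np.float64(2.8), np.float64(-16.9), np.float64(-1.5))
24.7333
```

Run:
```python
from crank import *
import pickle
crank(14.1,13.94,step=.05,v=.05);print(arm.read_ft_force())
arm.move_gripper(.6);p=arm.read_tool_pos();arm.line_to([p[0],p[1],.30],velocity=.2)
D=pickle.load(open("D.pkl","rb"))
for n,p in(("t1",[.56,.11,.34]),("t2",[.56,.03,.34])):
    arm.movep(p,down(0));arm.pause(.2);D[n]=[np.r_[arm.read_tool_pos()],np.r_[arm.read_eef_rot()]];cv2.imwrite(f"pics/{n}.png",snapshot("wrist"))
pickle.dump(D,open("D.pkl","wb"));print(arm.read_time())
a=cv2.imread("pics/t1.png");b=cv2.imread("pics/t2.png")
P=(D["t1"][0],Ro.from_quat(D["t1"][1]));u=proj("wrist",[.555,.123,.054],P)[0].astype(int);P2=(D["t2"][0],Ro.from_quat(D["t2"][1]));w=proj("wrist",[.555,.123,.054],P2)[0].astype(int)
print(u,w);f=lambda i,c:cv2.resize(i[max(c[1]-75,0):max(c[1]-75,0)+150,c[0]-200:c[0]+200],(800,300),interpolation=cv2.INTER_CUBIC)
cv2.imwrite("pics/crop3.png",np.vstack([f(a,u),f(b,w)]))
```

```text
[ 2.97525097 -0.19062365  7.40466334]
28.5333
[315 162] [315  92]
```

View pics/crop3.png

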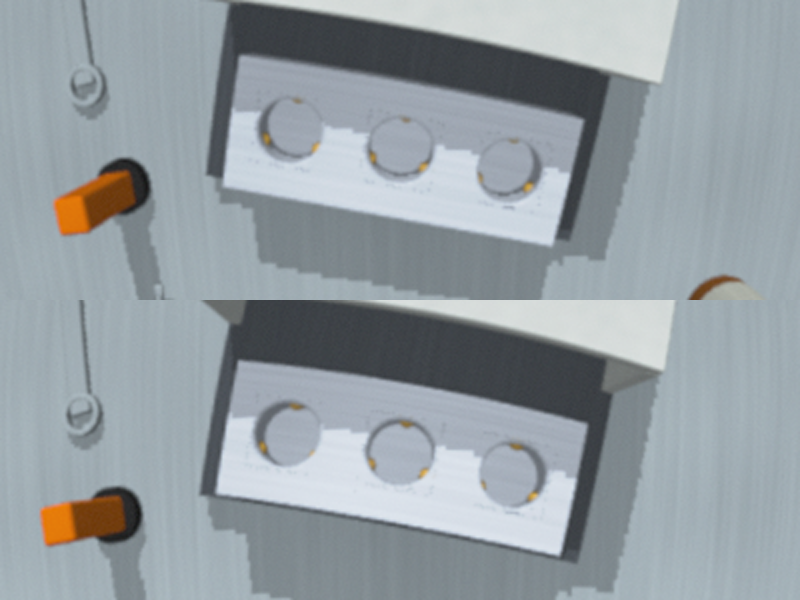

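```bash
cat > rec.py <<'E'
from fit import *
H=lambda u,o:(u[0]/2-.25+o[0],u[1]/2-.25+o[1])
R1=[(290.5,128.5),(401,148),(509,169)];R2=[(288,134),(400,152.5),(512,174.5)]
K1=[(238,55),(584,118),(553,245),(222,186)];K2=[(238,60),(587,123),(560,256),(216,194)]
for a,b in zip(R1+K1,R2+K2):
    r1,r2=ray("wrist",H(a,(115,87)),V["t1"][1]),ray("wrist",H(b,(115,17)),V["t2"][1])
    X,e=tri([r1,r2]);print(X.round(4),round(e,4),atz(r1,.054).round(4)[:2],atz(r2,.054).round(4)[:2])
c=np.array([(atz(ray("wrist",H(a,(115,87)),V["t1"][1]),.054)+atz(ray("wrist",H(b,(115,17)),V["t2"][1]),.054))[:2]/2 for a,b in zip(R1+K1,R2+K2)])
m=np.array([[-.066,0],[0,0],[.066,0],[-.1025,.04],[.1025,.04],[.1025,-.04],[-.1025,-.04]])
g=lambda p:(p[3]*m@np.array([[np.cos(p[2]),np.sin(p[2])],[-np.sin(p[2]),np.cos(p[2])]])+p[:2]-c).ravel()
r=least_squares(g,[.555,.123,-.18,1]);print(r.x.round(4),(r.fun*1e3).round(1))
c=c[:3];m=m[:3];r=least_squares(g,[.555,.123,-.18,1]);print(r.x.round(4),(r.fun*1e3).round(1))
E
python3 rec.py
```

```text
[0.4885 0.1352 0.0454] 0.0 [0.4901 0.1364] [0.4902 0.1345]
[0.5542 0.1229 0.0445] 0.0003 [0.5546 0.1246] [0.554  0.1225]
[0.6192 0.1112 0.0468] 0.0002 [0.6182 0.1127] [0.6177 0.1111]
[0.4602 0.1804 0.0541] 0.0003 [0.4599 0.1804] [0.4605 0.1804]
[0.6626 0.1441 0.0515] 0.0003 [0.6622 0.1444] [0.6616 0.1438]
[0.649  0.0641 0.0499] 0.0002 [0.6482 0.0655] [0.6478 0.0646]
[0.4453 0.1014 0.051 ] 0.0002 [0.446  0.1021] [0.4464 0.1014]
[ 0.5541  0.1232 -0.179   0.9978] [-0.9 -0.5 -0.2 -0.4  1.  -0.5  0.4  0.2 -0.1  0.1 -0.4  0.6  0.1  0.4]
[ 0.5541  0.1236 -0.1818  0.9843] [ 0.1 -0.1 -0.1  0.1  0.1 -0.1]
```

```bash
cat > pick.py <<'E'
import fit as F
from fit import *
REC=np.array([[.4892,.1350],[.5541,.1232],[.6190,.1115]])
def look(name,p):
    """hover, snap, register the view for fit()"""
    arm.movep(p,down(0));arm.pause(.15);V[name]=("wrist",pose());cv2.imwrite(f"pics/{name}.png",snapshot("wrist"))
def fitxy(x0,z,shape,rng,views,**k):
    "fit x,y with z known"
    best=fit((*x0,z),shape,rng,views,**k);return best
def ins(name,x0):
    # one view: solve x,y by matching silhouette with z fixed
    m=near(mask(name,BLUE),proj("wrist",cyl(.018,.003,.035)+[*x0,.003],V[name][1]).mean(0),60)
    cs,_=cv2.findContours(m,0,1);h=cv2.convexHull(np.vstack(cs));(c,r)=cv2.minEnclosingCircle(h)
    M=cv2.moments(h);o=np.array([M["m10"],M["m01"]])/M["m00"]
    def g(p):
        q=cv2.convexHull(proj("wrist",cyl(.018,.003,.035)+[*p,.003],V[name][1]).astype(np.float32));M=cv2.moments(q)
        return np.array([M["m10"],M["m01"]])/M["m00"]-o
    return least_squares(g,x0,diff_step=1e-3).x,cv2.contourArea(h),cv2.contourArea(cv2.convexHull(proj("wrist",cyl(.018,.003,.035)+[*x0,.003],V[name][1]).astype(np.float32)))
E
python3 - <<'E'
from pick import *
x0=(.505,-.232)
arm.move_gripper(.75,25)
look("b1",[.505,-.232,.28]);x,a,b=ins("b1",x0);print(x.round(4),a,b)
look("b2",[x[0],x[1]-.06,.28]);x2,a,b=ins("b2",x);print(x2.round(4),a,b, fit((*x,.003),cyl(.018,.003,.035),BLUE,["b1","b2"],hull=True))
print(arm.read_time())
E
```

```text
[ 0.5044 -0.2333] 1117.0 1068.958889129106
[ 0.5042 -0.2333] 1069.5 1009.3119124106597 (array([ 0.5043, -0.2324,  0.0094]), np.float64(0.056))
30.6417
```

```bash
cat >> pick.py <<'E'
def place(x,rec,hold_h=.033):
    q=down(0);z0=.003+hold_h+.054
    arm.movep([*x,.19],q);arm.line_to([*x,z0],velocity=.12)
    arm.move_gripper(0,40);arm.pause(.1);p=np.r_[arm.read_tool_pos()];print("held",arm.read_opening(),p.round(4),arm.read_finger_force())
    f0=np.r_[arm.read_ft_force()]
    arm.line_to([*p[:2],.25],velocity=.2);print("lift",arm.read_opening(),(np.r_[arm.read_ft_force()]-f0).round(1))
    arm.movep([*REC[rec],.25],q);arm.line_to([*REC[rec],.054+.012+hold_h+.054],velocity=.15);arm.pause(.1)
    f0=np.r_[arm.read_ft_force()]
    for d in np.arange(.008,-.0111,-.003):   # underside relative to tray top
        arm.line_to([*REC[rec],.054+d+hold_h+.054],velocity=.05);f=np.r_[arm.read_ft_force()]-f0;print(round(d,3),f.round(1),np.r_[arm.read_tool_pos()].round(4))
        if abs(f[2])>10 or np.hypot(*f[:2])>15: print("contact");return False
    return True
E
python3 - <<'E'
from pick import *
print(place((.5043,-.2333),0),arm.read_opening(),arm.read_time())
E
```

```text
held 0.4045248270909877 [ 0.5048 -0.2335  0.091 ] 39.62984561920166
lift 0.39918166049000897 [ 0.   0.3 -7.8]
0.008 [-1.3 -0.2  1. ] [0.4892 0.1351 0.1492]
0.005 [-0.8  0.1  1.4] [0.4891 0.1351 0.1458]
0.002 [-0.5 -0.4  1.3] [0.4891 0.135  0.1427]
-0.001 [-0.6  0.1  1.2] [0.4891 0.135  0.1398]
-0.004 [ 0.1 -0.9  2.4] [0.4892 0.135  0.1368]
-0.007 [-0.9 -0.1  0.9] [0.4892 0.135  0.1338]
-0.01 [ 0.6 -0.   1. ] [0.4892 0.135  0.1308]
True 0.4021602945807141 37.5917
```

Run:
```python
from pick import *
arm.move_gripper(.6);p=arm.read_tool_pos();arm.line_to([p[0],p[1],.25],velocity=.15)
look("t3",[.53,.08,.34]);a=cv2.imread("pics/t3.png")
arm.move_gripper(.75)
look("a1",[.583,-.322,.28]);x,A,b=ins("a1",(.583,-.322));print(x.round(4),A,b)
look("a2",[x[0],x[1]-.05,.28]);x2,A,b=ins("a2",x);print(x2.round(4),A,b)
cv2.imwrite("pics/crop4.png",np.hstack([cv2.resize(a,(400,250)),cv2.resize(cv2.imread("pics/a1.png"),(400,250))]))
print(arm.read_time())
```

```text
[ 0.5817 -0.3241] 1113.0 1067.8260941430926
[ 0.5815 -0.3242] 1061.5 1012.7047998189228
42.0917
```

View pics/crop4.png

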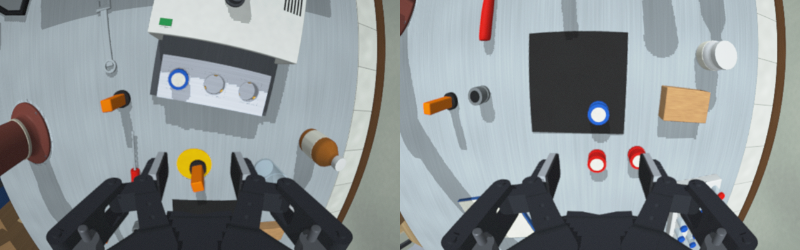

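The left view shows the first insert seated in recess 0 at (178,79). The right view shows insert A alone on the mat at (598,113). I'll place A next.

Run:
```python
from pick import *
import pickle
ok=place((.5816,-.3241),2);print(ok,arm.read_opening())
if ok:
    arm.move_gripper(.6);p=arm.read_tool_pos();arm.line_to([p[0],p[1],.28],velocity=.15)
    arm.move_gripper(.75)
    look("p1",[.53,.0,.34]);look("p2",[.53,-.08,.34])
    pickle.dump({k:V[k] for k in("p1","p2")},open("V.pkl","wb"))
    cv2.imwrite("pics/crop5.png",np.hstack([cv2.imread("pics/p1.png")[0:260,160:560],cv2.imread("pics/p2.png")[0:260,160:560]]))
    B=np.array([[x,y,z] for x in(-.012,.012) for y in(-.012,.012) for z in(.012,.085)]);OR=[((3,150,50),(18,255,255))]
    print(fit((.523,-.0735,0.003,.1),B,OR,["p1","p2"],yaw=True),fit((.5135,-.0682,0.003),cyl(.042,-.002,0),YE,["p1","p2"],hull=True,r=25))
print(arm.read_time())
```

```text
held 0.3995288443168004 [ 0.5821 -0.3245  0.0912] 40.03955662250519
lift 0.4089375385777421 [ 0.3  0.4 -6.7]
0.008 [-0.8 -0.3  0.1] [0.6189 0.1116 0.1491]
0.005 [-0.4 -0.5  1.2] [0.6188 0.1116 0.1457]
0.002 [-0.6 -0.3 -0.1] [0.6188 0.1115 0.1427]
-0.001 [ 0.4 -0.7  1.1] [0.6188 0.1115 0.1397]
-0.004 [ 0.5 -1.  -0.6] [0.6192 0.1113 0.1369]
-0.007 [ 0.6 -0.9  0.5] [0.6191 0.1114 0.1338]
-0.01 [ 0.7 -1.5 -1.2] [0.6192 0.1114 0.1308]
True 0.4087842386122039
(array([ 0.5229, -0.075 , -0.0051,  0.2021]), np.float64(0.085)) (array([ 0.5136, -0.0696, -0.0042]), np.float64(0.036))
52.4583
```

View pics/crop5.png

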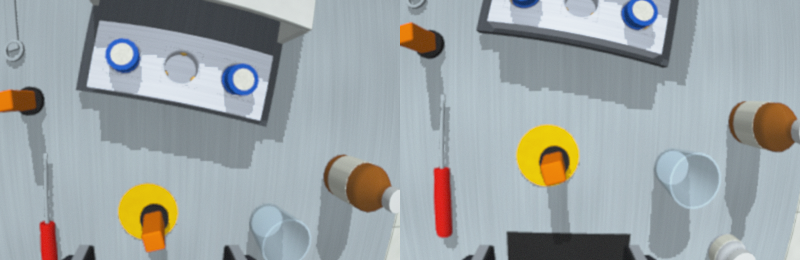

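Both inserts are resting in recesses 0 and 2, and the pusher is upright on its disc, about 10 mm off centre. Next I grasp it and press.

```bash
cat > press.py <<'E'
from pick import *
Q=down(.2)
def press(i):
    arm.movep([*REC[i],.28],Q);arm.line_to([*REC[i],.076+.114+.010],velocity=.12);arm.pause(.15)
    f0=np.r_[arm.read_ft_force()];L=[]
    for z in np.arange(.080,.0574,-.0015):
        arm.line_to([*REC[i],z+.114],velocity=.04);f=np.r_[arm.read_ft_force()]-f0;L.append((round(z,4),round(arm.read_tool_pos()[2]-.114,4),f.round(1).tolist()))
        if f[2]>28 and z<.066 or f[2]>45: break
    arm.pause(.2);print(*L,sep="\n");print("end",arm.read_tool_pos()[2]-.114,np.r_[arm.read_ft_force()]-f0,arm.read_opening())
    arm.line_to([*REC[i],.28],velocity=.15)
E
python3 - <<'E'
from press import *
x=[.5229,-.0740]
arm.movep([*x,.23],Q);arm.line_to([*x,.117],velocity=.12);arm.move_gripper(0,90);arm.pause(.2)
p=np.r_[arm.read_tool_pos()];print(p,arm.read_opening());f0=np.r_[arm.read_ft_force()]
arm.line_to([*p[:2],.25],velocity=.15);arm.pause(.1);print(arm.read_opening(),np.r_[arm.read_ft_force()]-f0)
press(0);print(arm.read_time())
E
```

```text
[ 0.52329677 -0.07407727  0.11751639] 0.26544144190002267
0.2719129328007699 [-0.52851466 -2.0892113  -8.80338293]
(np.float64(0.08), np.float64(0.0798), [-0.2, 0.1, -0.5])
(np.float64(0.0785), np.float64(0.0784), [0.0, 0.4, -0.1])
(np.float64(0.077), np.float64(0.0769), [-0.8, 0.1, -0.3])
(np.float64(0.0755), np.float64(0.0758), [-0.4, 0.9, 2.6])
(np.float64(0.074), np.float64(0.0747), [-0.8, 0.2, 7.6])
(np.float64(0.0725), np.float64(0.0724), [0.7, -0.1, 1.7])
(np.float64(0.071), np.float64(0.0704), [-0.6, 0.9, -0.5])
(np.float64(0.0695), np.float64(0.0691), [-1.2, 0.6, -0.8])
(np.float64(0.068), np.float64(0.0679), [-1.0, 0.1, -0.7])
(np.float64(0.0665), np.float64(0.0664), [-0.5, 0.9, -0.4])
(np.float64(0.065), np.float64(0.0648), [-0.2, 0.5, 0.3])
(np.float64(0.0635), np.float64(0.0634), [-0.8, 1.2, 0.1])
(np.float64(0.062), np.float64(0.0619), [0.3, -0.8, -1.0])
(np.float64(0.0605), np.float64(0.0615), [-1.6, -0.0, 7.0])
(np.float64(0.059), np.float64(0.0614), [-3.5, -0.4, 17.7])
(np.float64(0.0575), np.float64(0.0613), [-6.5, -1.1, 28.9])
end 0.06135175150089568 [-6.70472254 -0.34037419 29.37409836] 0.2746280837499345
62.8083
```

Run:
```python
from press import *
import pickle
press(2);
look("q1",[.53,.02,.34]);pickle.dump({"q1":V["q1"]},open("V.pkl","wb"))
cv2.imwrite("pics/crop6.png",np.vstack([cv2.imread("pics/q1.png")[0:280,20:620],cv2.resize(snapshot("side")[90:230,220:520],(600,280))]));print(arm.read_time(),arm.read_opening())
```

```text
(np.float64(0.08), np.float64(0.0796), [-0.9, 0.0, -1.0])
(np.float64(0.0785), np.float64(0.0784), [-0.8, -0.2, -0.2])
(np.float64(0.077), np.float64(0.0771), [-0.7, 0.3, 0.8])
(np.float64(0.0755), np.float64(0.0757), [-2.3, 1.3, 3.7])
(np.float64(0.074), np.float64(0.0748), [-2.6, 0.1, 7.4])
(np.float64(0.0725), np.float64(0.0731), [-2.2, 0.0, 5.4])
(np.float64(0.071), np.float64(0.0701), [0.1, -0.2, -0.7])
(np.float64(0.0695), np.float64(0.0689), [-0.7, -0.3, -1.0])
(np.float64(0.068), np.float64(0.0678), [0.2, -0.6, 0.5])
(np.float64(0.0665), np.float64(0.0664), [-1.2, -0.0, 0.2])
(np.float64(0.065), np.float64(0.0648), [-0.5, -0.1, -0.3])
(np.float64(0.0635), np.float64(0.0633), [-0.4, -0.2, -0.2])
(np.float64(0.062), np.float64(0.0619), [-0.6, -0.6, -0.3])
(np.float64(0.0605), np.float64(0.0616), [-2.5, -0.6, 7.0])
(np.float64(0.059), np.float64(0.0615), [-4.4, -1.2, 12.7])
(np.float64(0.0575), np.float64(0.0615), [-6.4, -1.1, 20.4])
end 0.06147249711430973 [-6.14139867  0.60329392 19.98351705] 0.27376969970302945
70.3583 0.2763848049675196
```

View pics/crop6.png

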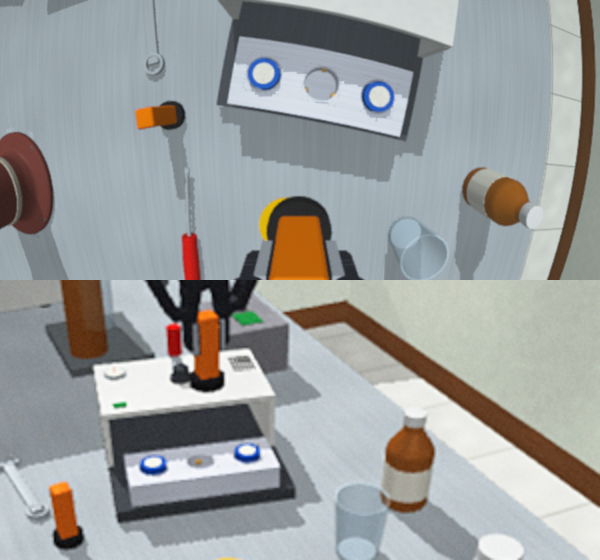

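Run:
```python
from press import *
x=[.5138,-.0692]
arm.movep([*x,.2],Q);arm.line_to([*x,.124],velocity=.1);arm.pause(.15);f0=np.r_[arm.read_ft_force()]
for z in np.arange(.122,.1135,-.001):
    arm.line_to([*x,z],velocity=.03);f=np.r_[arm.read_ft_force()]-f0
    if f[2]>4: break
print(z,f)
arm.move_gripper(.75);arm.pause(.2);arm.line_to([*x,.26],velocity=.12);arm.pause(.2)
look("r1",[.53,.02,.34]);look("r2",[.53,-.05,.34])
B=np.array([[x,y,z] for x in(-.012,.012) for y in(-.012,.012) for z in(.012,.085)]);OR=[((3,150,50),(18,255,255))]
print(fit((*x,0.003,.2),B,OR,["r1","r2"],yaw=True))
k=[.5915,.3204]
arm.movep([*k,.32],down(0));V["r3"]=("wrist",pose());arm.pause(.2);cv2.imwrite("pics/r3.png",snapshot("wrist"))
cv2.imwrite("pics/crop7.png",np.hstack([cv2.imread("pics/r2.png")[0:280,160:480],cv2.imread("pics/r3.png")[0:280,160:560]]));print(arm.read_time())
print(fit((*k,.1235),cyl(.011,0,.045),RED,["r3"],hull=True,r=25))
```

```text
0.11699999999999999 [-1.07501234 -0.77890831  7.14939049]
(array([ 0.5125, -0.0714, -0.0075,  0.1133]), np.float64(0.081))
78.825
(array([0.5904, 0.3107, 0.0989]), np.float64(0.041))
```

View pics/crop7.png

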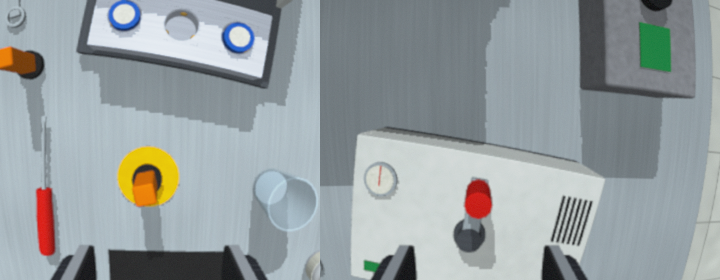

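The pusher stands upright on its disc and the knob is where I left it. Now I wind the tray in.

Run:
```python
from crank import *
k=[.5913,.3199];arm.move_gripper(.6,25)
arm.line_to([*k,.206],velocity=.12);arm.move_gripper(0,25);arm.pause(.2);print(arm.read_opening(),arm.read_tool_pos())
L=[];a=crank(13.93,1.46,log=L);print(a,*L[4::8],sep="\n")
L=[];a=crank(a,1.25,step=.03,v=.05,fmax=20,log=L);print(*L,sep="\n")
crank(a,1.37,step=.06,v=.05);print(arm.read_ft_force())
arm.move_gripper(.6);p=arm.read_tool_pos();arm.line_to([p[0],p[1],.30],velocity=.15);arm.movep([.50,.30,.42],down(0));arm.pause(.3)
cv2.imwrite("pics/z1.png",snapshot("wrist"));
cv2.imwrite("pics/crop8.png",np.vstack([np.hstack([cv2.resize(cv2.imread("pics/z1.png"),(400,250)),cv2.resize(snapshot("scene"),(400,250))]),cv2.resize(snapshot("side")[90:270,200:600],(800,350))]));print(arm.read_time())
```

```text
0.250272028228098 [0.59161829 0.31998166 0.20682734]
1.46
(np.float64(12.63), np.float64(0.6321), np.float64(0.2739), np.float64(5.0), np.float64(-0.1), np.float64(5.8))
(np.float64(10.55), np.float64(0.5583), np.float64(0.2271), np.float64(-1.6), np.float64(-0.7), np.float64(10.8))
(np.float64(8.47), np.float64(0.5525), np.float64(0.3111), np.float64(-1.5), np.float64(-2.5), np.float64(8.1))
(np.float64(6.4), np.float64(0.6319), np.float64(0.2767), np.float64(4.4), np.float64(1.4), np.float64(5.3))
(np.float64(4.32), np.float64(0.5603), np.float64(0.2261), np.float64(0.1), np.float64(-1.2), np.float64(11.4))
(np.float64(2.24), np.float64(0.5505), np.float64(0.3096), np.float64(-1.9), np.float64(-0.9), np.float64(7.7))
(np.float64(1.43), np.float64(0.5868), np.float64(0.3208), np.float64(-0.2), np.float64(0.7), np.float64(10.1))
(np.float64(1.4), np.float64(0.5878), np.float64(0.3207), np.float64(0.2), np.float64(0.9), np.float64(10.7))
(np.float64(1.37), np.float64(0.5892), np.float64(0.3205), np.float64(-0.5), np.float64(1.2), np.float64(10.8))
(np.float64(1.34), np.float64(0.5906), np.float64(0.3203), np.float64(-0.4), np.float64(2.8), np.float64(11.7))
(np.float64(1.31), np.float64(0.5921), np.float64(0.3201), np.float64(0.5), np.float64(2.5), np.float64(10.8))
(np.float64(1.28), np.float64(0.5924), np.float64(0.32), np.float64(-1.3), np.float64(4.6), np.float64(11.5))
(np.float64(1.25), np.float64(0.5927), np.float64(0.32), np.float64(-2.0), np.float64(7.8), np.float64(14.2))
[0.76310411 0.61926525 9.17465426]
97.9583
```

View pics/crop8.png

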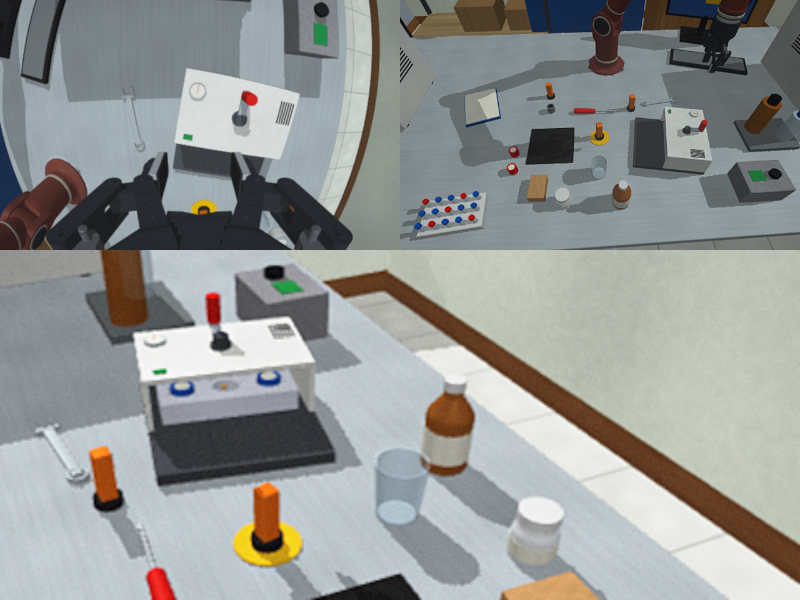

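The tray is in, but I backed off the stop slightly before releasing the knob. I'll re-seat it against the stop and then hand in.

Run:
```python
from crank import *
from station import ticket
k=[.592,.3199]
arm.movep([*k,.30],down(0));arm.line_to([*k,.206],velocity=.12);arm.move_gripper(0,25);arm.pause(.2);p=np.r_[arm.read_tool_pos()];print(p,arm.read_opening())
L=[];crank(1.35,1.28,step=.02,v=.04,fmax=20,log=L);print(*L,sep="\n")
crank(1.28,1.32,step=.04,v=.04);print(arm.read_ft_force(),arm.read_tool_pos())
arm.move_gripper(.6);p=arm.read_tool_pos();arm.line_to([p[0],p[1],.34],velocity=.15);arm.pause(.5);print(arm.read_time())
print(ticket.finish_job())
```

```text
[0.59179995 0.32001085 0.207028  ] 0.24742487074360853
(np.float64(1.33), np.float64(0.592), np.float64(0.32), np.float64(-1.0), np.float64(3.9), np.float64(6.4))
(np.float64(1.32), np.float64(0.5922), np.float64(0.32), np.float64(-1.5), np.float64(5.8), np.float64(7.7))
(np.float64(1.3), np.float64(0.5923), np.float64(0.3199), np.float64(-1.7), np.float64(6.7), np.float64(8.8))
(np.float64(1.28), np.float64(0.5925), np.float64(0.3199), np.float64(-3.0), np.float64(7.7), np.float64(10.2))
[-4.58840301 -0.62252163  7.28820556] [0.59208023 0.31998378 0.20697179]
103.5583
the job is handed in; nothing more can be done
None
```

The job is handed in at about 104 s: both blue inserts that were on the mat are snapped home with the pusher (recesses 0 and 2), the pusher stands upright on its yellow disc, and the tray is wound in to its stop.

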